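# Roll the pattern roller onto its start line

### The arm

A 7-joint arm with a two-finger parallel gripper is mounted at the origin on the work surface. World frame = base frame: x ahead of the robot, y to its left, z up, the work surface at z = 0. Lengths are in m, angles in rad, forces in N, time in s.
With the tool pointing down it reaches from about 0.4 to 0.85 m from the base axis. Payload 10.4 kg.
Tool frame: the origin (TCP) lies midway between the tips of the shut fingers; the grasp point (between the pads) lies 19 mm behind it; x points along the fingers, y is the direction in which the jaws open and shut, and the axes are right-handed (so a half turn about x gives the same grasp; the last joint's range is limited). The gripper opens to 87 mm and grips with 3 to 60 N. Pads are 19 mm wide; open, the fingers measure 117 mm over their backs; the gripper's body (75 mm by 190 mm) begins 51 mm behind the grasp point.
Start: joints at [1.117, 0.332, -0.065, 1.46, 0.022, 1.35, -0.088], TCP at [0.261, -0.568, 0.223] pointing down, gripper open.
Joint ranges: [-2.6, 2.6], [-0.5, 2.12], [-1.47, 1.34], [0.16, 2.42], [-1.27, 4.41], [0.06, 2.06], [-2.6, 2.6]. Speed limits (rad/s): [2.22, 2.22, 2.79, 2.79, 3.14, 3.14, 3.14].

### API

Orientations are given as a unit quaternion [x, y, z, w].
In Python, from bench import r gives the robot as it stands.
- The arm moves only by the shell command python3 -m jog 'ROWS' [OPENING] [FORCE]. ROWS is JSON, a list of rows, each an object with "slide": the shift along the tool's x, y, z in cm, a list of three; "roll": the turn about the tool's x in degrees. A call has 1 to 5 rows; each row is the pose to reach, as a shift and turn from the pose measured when the call began, along the tool's axes at that moment; what a row does not reach only later rows make up. A row lasts 1/12 s, in which the tool goes at most 41.7 mm and 7.16 degrees, less where a joint would pass 70% of its speed; a pose out of reach is approached as far as the arm can. A call with a gripper value outside its range is refused whole. OPENING is the closure, from 0 (fully open) to 1 (shut), set as the call begins (- or left out, the last holds). The fingers move at their own pace and stop on an object; FORCE is the grip in N (left out, the last holds). Time passes only in rows, so rows that repeat a pose let the fingers close. It gives the time, the measured TCP pose, the force and the opening at its end, in the units of the state.
- r.read_state(): the state, without advancing time (a new reading comes with each control period).
- r.camera(name): name is "scene" or "top" or "wrist"; returns the picture (420x560x3 uint8, red, green, blue); there is no depth.
- r.camera_info(name): a dict with "intrinsics" (3x3 intrinsics, pixels), "R" (3x3) and "t" (3): a world point X has camera coordinates R X + t; the wrist camera has in their place "hand_eye" (4x4, takes a point from camera to tool coordinates, whose origin is the TCP and whose axes are the tool frame's). Camera axes: x right, y down, z forward; pixel columns grow to the right and rows downward; lengths in m; the calibration is good to about 2 mm. A picture is of the moment at which its call begins: read the wrist's pose just before it. camera_info takes no time and is no camera call.
- r.close_job(): hands the job in, once; it reports no verdict.
The state is a dict: "time": time; "joint_positions": joint angles; "joint_vel": joint speeds; "joint_torque": joint torques, N m; "ee_pos": TCP position; "eef_rot": TCP orientation; "ft_force": force on the tool from outside, world axes, zero at the start; "torque": the same for the moment, N m; "width": finger opening in m.
Only numpy, scipy, OpenCV 4.12 (cv2) and the standard library are available. Lean on these libraries where they do the work, as an engineer would, in place of code of your own. Each camera call takes 0.05 s, during which the arm holds its last target.

### The job

On the artist's white panel, roll the black pattern roller onto the red tape line by pushing it sideways with the fingertips or the outside of the fingers, so that it comes to rest centred over the red tape, lying along it with tape showing past both ends. Roll it gently all the way along the panel; never grasp it, lift it off the panel or let it roll off the edge. Leave all the other things on the table and panel where they are, and finish with the hand clear.

Things in the scene. Friction and masses are not known exactly. Their poses are not given: they have to be found in the camera images.
- panel: White primed painting panel, 440 x 440 x 18 mm, with some purple and lilac paint strokes; fixed flat on the yellow table. Origin: centre of its underside; its top is 18 mm higher (at z = 18 mm above the table). x runs roughly away from the robot, y to its left, z up. The two tape lines run along its x.
- roller: To be rolled: smooth, slippery black cylinder with pale dashes and white ends, 45 mm diameter, 180 mm long, 170 to 350 g, loose on the panel. Origin: middle of its axis, 22.5 mm above the panel's top. Its x is the axis, within 3 degrees of the lines; y and z turn. Pushed at 40 mm/s it follows the finger and soon stops by itself; fingertips held higher than its axis may ride up over it.
- red_line: Target: strip of red tape stuck flat on the panel, 250 mm long, 22 mm wide, paper thin. It may be the left or the right one of the two strips. Origin: its centre, on the panel's top; x runs along the strip, y across it, z up.
- green_line: The other strip, green tape of the same size and axes, not wanted here. The strips lie 100 to 130 mm either side of the panel's middle, and the roller starts near the middle.
- tape_roll: Bystander, loose, on the panel: roll of beige masking tape lying flat, 68 mm across, 24 mm high. Origin: centre of its underside.
- paint_jar: Bystander, loose, on the panel: small round paint jar with a white lid, 48 mm across (lid 52), 54 mm high. Origin: centre of its underside.
- sanding_block: Bystander, loose, on the panel: cork sanding block, 46 x 81 x 26 mm high. Origin: centre of its underside.
- yellow_tub: Bystander, loose, on the table: yellow paint tub with a dark band and white lid, 114 mm across, 89 mm high. Origin: centre of its underside.
- white_tub: Bystander, loose, on the table: white paint tub with a lilac band, 104 mm across, 114 mm high. Origin: centre of its underside.
- scraper: Bystander, loose, on the table: flat spatula lying down. Origin on its underside.
- flat_brush: Bystander, loose, on the table: paint brush lying down. Origin on its underside.
- brush_pot: Bystander, loose, on the table: steel pot of brushes, 80 mm across, brushes to 220 mm high. Origin: centre of its underside.
Mind the look-alikes: they are no part of the job. Of the things shaped like the roller, the black one is meant.

How it is judged:
On the way, in this order (a step that is already met when the one before it is completed fails the run):
1. the roller is rolling on the panel, still more than 30 mm away from the red line (angular speed of roller above 0.2 rad/s and contact force between roller and panel above 0.05 N and (y of roller in the frame of red_line above 0.03 m or y of roller in the frame of red_line below -0.03 m)), for 0.2 s.
2. it is rolling on the panel within 30 mm of the red line (angular speed of roller above 0.2 rad/s and contact force between roller and panel above 0.05 N and y of roller in the frame of red_line between -0.03 and 0.03 m), for 0.1 s.
At the end, for the whole second after the job is handed in: The roller rests still on the panel with the middle of its axis within 8 mm of the red line's centre line, parallel to it within 0.1 rad, its middle within 35 mm of the line's middle lengthwise (so tape shows past both ends) (y of roller in the frame of red_line between -0.008 and 0.008 m and x of roller in the frame of red_line between -0.035 and 0.035 m and z of roller in the frame of red_line between 0.019 and 0.026 m and angle between the x axis of roller and the x axis of red_line, either way round below 0.1 rad and linear speed of roller below 0.005 m/s and angular speed of roller below 0.2 rad/s and contact force between roller and panel above 0.3 N); the robot touches nothing.
It fails at once if the roller is lifted more than 10 mm off the panel (z of roller in the frame of red_line above 0.0325 m).
It fails at once if the roller falls off the panel (z of roller in the frame of red_line below 0.012 m).
It fails at once if the roller is thrown about: it goes faster than 0.5 m/s (linear speed of roller above 0.5 m/s).
It fails at once if any other thing (tape roll, jar, sanding block, tubs, scraper, brush, pot) is moved by more than 15 mm (distance of any of tape_roll, paint_jar, sanding_block, yellow_tub, white_tub, scraper, flat_brush, brush_pot from where it was at the start of the episode above 0.015 m).
It also fails if it takes over 42 s, if anything falls off the work surface, if the arm or the gripper's body presses on something with over 40 N, if the wrist force passes 120 N, or if a joint passes its speed limit or range.

## Working session

There is one attempt and no reset: what is moved stays moved. The work goes in short steps, Python scripts to look and compute and a shell command to move; the robot and the scene stay as the last step left them, time stands still between calls to the robot, and variables do not carry over. Pictures are saved under pics/ and viewed, and the job is handed in when it is done.

```bash
mkdir -p pics; ls
python3 - <<'E'
from bench import r
import cv2
s=r.read_state();print({k:s[k] for k in('time','ee_pos','eef_rot','width','ft_force')})
for n in('scene','top'):
    cv2.imwrite(f'pics/{n}0.png',cv2.cvtColor(r.camera(n),cv2.COLOR_RGB2BGR))
    print(n,r.camera_info(n))
E
```

```text
pics
{'time': 0.0, 'ee_pos': array([ 0.26081767, -0.56752605,  0.22173131]), 'eef_rot': array([-0.69063286, -0.15163225,  0.69090209, -0.15062607]), 'width': 0.08745918216257918, 'ft_force': array([-0.07175169,  0.01600799,  0.34023969])}
scene {'intrinsics': array([[451.16456937,   0.        , 273.76185411],
       [  0.        , 451.16456937, 212.25197597],
       [  0.        ,   0.        ,   1.        ]]), 'R': array([[-0.05947869,  0.99815437,  0.012253  ],
       [ 0.5569661 ,  0.04337032, -0.82940206],
       [-0.82840271, -0.04250724, -0.55851776]]), 't': array([ 0.00928404, -0.25525557,  1.91177316])}
top {'intrinsics': array([[500.55570778,   0.        , 281.3779671 ],
       [  0.        , 500.55570778, 206.79014244],
       [  0.        ,   0.        ,   1.        ]]), 'R': array([[ 0.02723029, -0.99932719, -0.0245698 ],
       [-0.99544827, -0.02486257, -0.09200324],
       [ 0.09133048,  0.02696324, -0.99545554]]), 't': array([0.04384607, 0.56749146, 1.34568942])}
```

View pics/scene0.png

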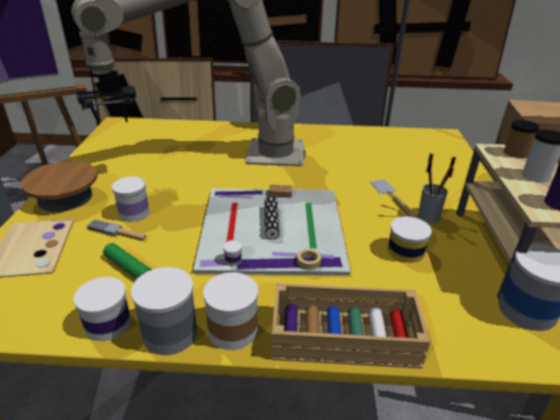

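View pics/top0.png

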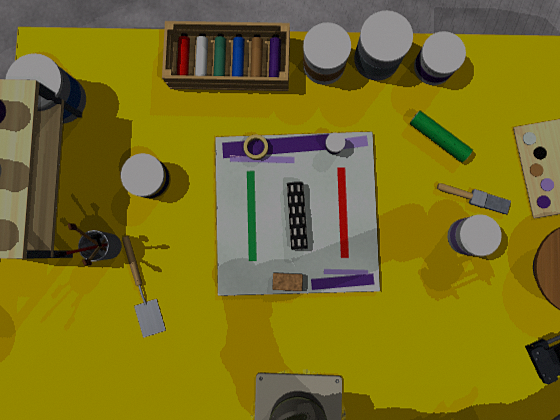

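Candidates (top picture): black roller (298,215), green cylinder on the table (441,136), and the coloured tubes in the crate (185–275,55). The black patterned one on the panel is the one I want. Red tape is at (343,212), on the −y side; green tape at (251,215).

```bash
cat > h.py <<'E'
import numpy as np
from bench import r
from scipy.spatial.transform import Rotation as Ro
def px2w(n,u,v,z):
    c=r.camera_info(n);K,R,t=c['intrinsics'],np.array(c['R']),np.array(c['t'])
    d=R.T@np.linalg.solve(K,[u,v,1]);o=-R.T@t
    return o+d*(z-o[2])/d[2]
E
python3 - <<'E'
import cv2
im=cv2.imread('pics/top0.png')[125:300,210:390]
cv2.imwrite('pics/crop0.png',cv2.resize(im[30:150,20:150],None,fx=5,fy=5,interpolation=cv2.INTER_CUBIC)) # origin 230,155
full=cv2.imread('pics/top0.png');h=cv2.cvtColor(full,cv2.COLOR_BGR2HSV)
from h import *
sub=np.zeros(h.shape[:2],bool);sub[140:290,225:375]=1
H,S,V=h[...,0],h[...,1],h[...,2]
for n,m,z in(('red',((H<8)|(H>172))&(S>150)&(V>80),.018),('green',(H>45)&(H<85)&(S>120),.018)):
    ys,xs=np.where(m&sub);rc=cv2.minAreaRect(np.c_[xs,ys].astype(np.float32));print(n,rc)
    P=np.array([px2w('top',*p,z) for p in cv2.boxPoints(rc)]);print(P.round(4).tolist(),P.mean(0).round(4))
for p in [(217,137),(373,132),(381,291),(218,295)]:print(px2w('top',*p,.018).round(3))
print('R tool',Ro.from_quat(r.read_state()['eef_rot']).as_matrix().round(3))
E
```

```text
red ((342.54156494140625, 212.51870727539062), (89.33377075195312, 7.56512975692749), 87.66268920898438)
[[0.6786, -0.0922, 0.018], [0.6799, -0.113, 0.018], [0.4342, -0.1268, 0.018], [0.4328, -0.1063, 0.018]] [ 0.5564 -0.1096  0.018 ]
green ((276.396240234375, 214.93417358398438), (89.1815185546875, 58.053192138671875), 88.69805145263672)
[[0.6644, 0.159, 0.018], [0.6719, -0.0022, 0.018], [0.426, -0.0134, 0.018], [0.418, 0.1452, 0.018]] [0.5451 0.0722 0.018 ]
[0.759 0.245 0.018]
[ 0.782 -0.191  0.018]
[ 0.345 -0.217  0.018]
[0.321 0.225 0.018]
R tool [[-0.001  0.418 -0.909]
 [ 0.001 -0.909 -0.418]
 [-1.    -0.001  0.   ]]
```

View pics/crop0.png

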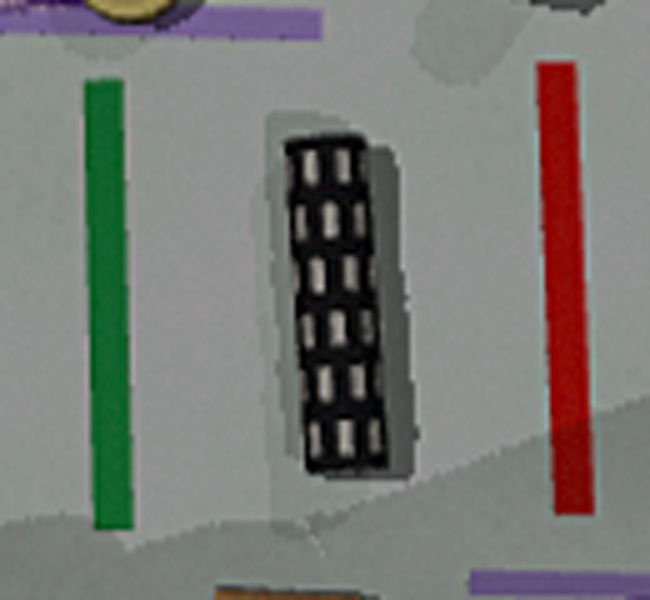

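Run:
```python
from h import *
c=lambda x,y,z:px2w('top',230+x/5-.4,155+y/5-.4,z)
P=[c(x,y,.045) for x,y in[(286,140),(364,136),(389,466),(306,472)]]
print(np.round(P,4).tolist());m=np.mean(P,0);print('mid',m)
a=(P[0]+P[1]-P[2]-P[3])/2;print('len',np.linalg.norm(a),'ang',np.degrees(np.arctan2(a[1],a[0])))
Q=[c(x,y,.018) for x,y in[(536,63),(576,62),(594,513),(556,515)]]
b=(Q[0]+Q[1]-Q[2]-Q[3])/2;q=np.mean(Q,0);print('red',q,'len',np.linalg.norm(b),'ang',np.degrees(np.arctan2(b[1],b[0])))
u=b/np.linalg.norm(b);n=np.array([-u[1],u[0],0]);d=m-q;print('rel x,y',d@u,d@n)
# obstacles
for nm,p,z in(('tape',(257,147),.042),('jar',(336,142),.072),('block',(289,281),.044)):print(nm,px2w('top',*p,z).round(3))
print(r.read_state()['joint_positions'])
```

```text
[[0.6308, 0.0452, 0.045], [0.634, 0.0029, 0.045], [0.4558, -0.0146, 0.045], [0.4514, 0.0298, 0.045]]
mid [0.54301703 0.0158255  0.045     ]
len 0.17954121034511156 ang 5.274787942825024
red [ 0.55714226 -0.1099863   0.018     ] len 0.2491121633338502 ang 3.312854248364393
rel x,y -0.006831210994805034 0.1264178225325785
tape [0.728 0.13  0.042]
jar [ 0.74  -0.084  0.072]
block [0.366 0.032 0.044]
[ 1.11737697  0.33278602 -0.06471321  1.46083728  0.02161821  1.3499136
 -0.08849277]
```

The crop confirms it: pale-dashed black roller, length measured 179.5 mm, with centre (0.543, 0.016). The red centre is (0.557, −0.110), length 249 mm. So the roller must go about 126 mm towards −y. I'll hold the jaws open along the roller axis so both fingers push. First I move over, still high.

```bash
python3 -m jog '[{"slide":[0,-2.6,-3.0],"roll":-7},{"slide":[0,-5.2,-6.0],"roll":-14},{"slide":[0,-7.8,-9],"roll":-21},{"slide":[0,-10.4,-12],"roll":-28},{"slide":[0,-13,-15],"roll":-35}]' 0
cat > go.py <<'E'
import sys
from h import *
# target x y z yaw(tool y dir, deg) -> slide cm / roll
s=r.read_state();M=Ro.from_quat(s['eef_rot']).as_matrix()
t=np.array([float(a) for a in sys.argv[1:4]]);yaw=float(sys.argv[4])
cur=np.degrees(np.arctan2(M[1,1],M[0,1]))
print('t',s['time'],'pos',s['ee_pos'].round(4),'yaw',cur.round(2),'F',s['ft_force'].round(2),'w',round(s['width'],3),'toolx',M[:,0].round(3))
print('slide cm',(M.T@(t-s['ee_pos'])*100).round(2),'roll',round(-(yaw-cur),2))
E
python3 go.py .538 .071 .16 5.3
```

```text
time: 0.52
ee_pos: [0.3431, -0.3849, 0.2216]
eef_rot: [-0.612, -0.354, 0.612, -0.353]
ft_force: [1.1, -0.7, -0.5]
width: 0.0868
t 0.5167 pos [ 0.3431 -0.3849  0.2216] yaw -29.98 F [ 1.14 -0.68 -0.47] w 0.087 toolx [-0.001  0.001 -1.   ]
slide cm [  6.2   -5.89 -49.22] roll -35.28
```

```bash
python3 -m jog '[{"slide":[0,-0.5,-4.0],"roll":-7},{"slide":[0,-1,-8],"roll":-14},{"slide":[0,-1.5,-12],"roll":-21},{"slide":[0,-2,-16],"roll":-28},{"slide":[0,-2.4,-20],"roll":-35}]'
python3 go.py .538 .071 .16 5.3
```

```text
time: 0.93
ee_pos: [0.4223, -0.1977, 0.2217]
eef_rot: [0.476, 0.523, -0.476, 0.522]
ft_force: [0.5, -1.3, 1.1]
width: 0.0871
t 0.9333 pos [ 0.4223 -0.1977  0.2217] yaw 5.36 F [ 0.5  -1.28  1.1 ] w 0.087 toolx [-0.001  0.001 -1.   ]
slide cm [  6.18  14.04 -25.66] roll 0.06
```

```bash
python3 -m jog '[{"slide":[0,2,-3.6]},{"slide":[0,4,-7.2]},{"slide":[0,6,-10.8]},{"slide":[0,8,-14.4]},{"slide":[0,10,-18]}]'
python3 -m jog '[{"slide":[0.5,2,-3]},{"slide":[1.5,3,-5.5]},{"slide":[3.5,4,-7.5]},{"slide":[5,4,-7.7]},{"slide":[6.2,4,-7.7]}]'
python3 go.py .538 .071 .026 5.3
python3 - <<'E'
from h import *;import cv2
for n in('top','scene'):
    im=cv2.cvtColor(r.camera(n),cv2.COLOR_RGB2BGR);im=im[125:300,190:390] if n=='top' else im[150:300,170:370]
    cv2.imwrite(f'pics/{n}1.png',cv2.resize(im,None,fx=3.4,fy=3.4))
E
```

```text
t 0.9333 pos [ 0.4223 -0.1977  0.2217] yaw 5.36 F [ 0.5  -1.28  1.1 ] w 0.087 toolx [-0.001  0.001 -1.   ]
slide cm [ 19.58  14.05 -25.65] roll 0.06invalid input at $[0]: expected keys slide, roll
invalid input at $[0]: expected keys slide, roll
```

View pics/top1.png

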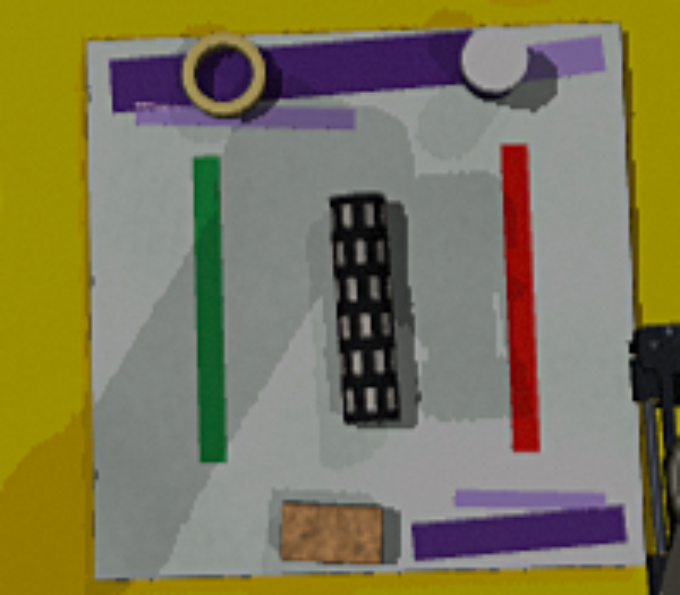

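View pics/scene1.png

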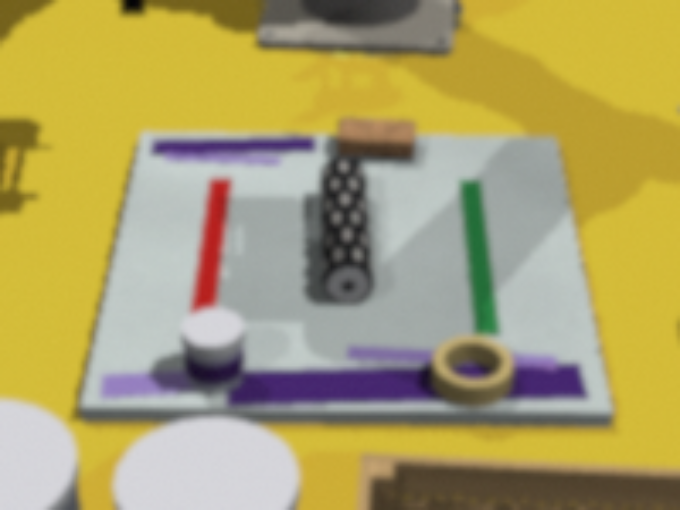

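The move was refused because "roll" was missing. The pictures show the scene unchanged and the gripper at the panel's right edge. I'll send it again.

```bash
python3 -m jog '[{"slide":[0,2,-3.6],"roll":0},{"slide":[0,4,-7.2],"roll":0},{"slide":[0,6,-10.8],"roll":0},{"slide":[0,8,-14.4],"roll":0},{"slide":[0,10,-18],"roll":0}]'
python3 -m jog '[{"slide":[0.5,2,-3],"roll":0},{"slide":[1.5,3,-5.5],"roll":0},{"slide":[3.5,4,-7.7],"roll":0},{"slide":[5,4,-7.7],"roll":0},{"slide":[6.2,4,-7.7],"roll":0}]'
python3 go.py .538 .071 .026 5.3
python3 - <<'E'
from h import *;import cv2
for n in('top','scene'):
    im=cv2.cvtColor(r.camera(n),cv2.COLOR_RGB2BGR);im=im[125:300,190:390] if n=='top' else im[110:300,170:370]
    cv2.imwrite(f'pics/{n}2.png',cv2.resize(im,None,fx=3,fy=3))
E
```

```text
time: 1.45
ee_pos: [0.5045, -0.0068, 0.2225]
eef_rot: [0.475, 0.525, -0.474, 0.524]
ft_force: [1.3, -0.7, -0.4]
width: 0.087
time: 1.87
ee_pos: [0.5361, 0.0751, 0.1589]
eef_rot: [0.474, 0.526, -0.474, 0.524]
ft_force: [0.3, -0.9, 0.1]
width: 0.0872
t 1.8667 pos [0.5361 0.0751 0.1589] yaw 5.83 F [ 0.33 -0.94  0.08] w 0.087 toolx [-0.002  0.003 -1.   ]
slide cm [13.29  0.17  0.46] roll 0.53
```

View pics/top2.png

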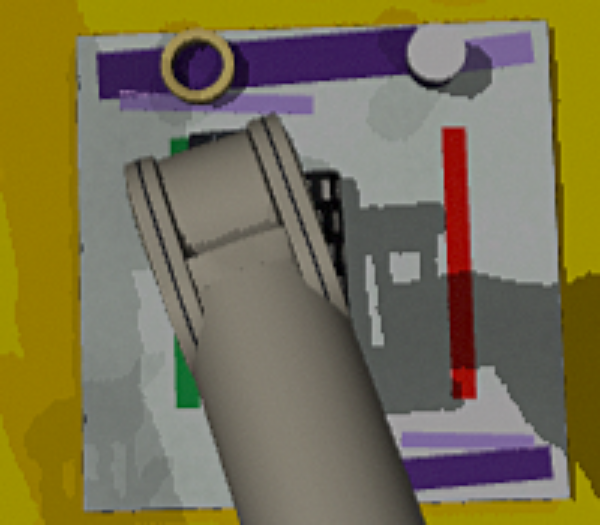

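View pics/scene2.png

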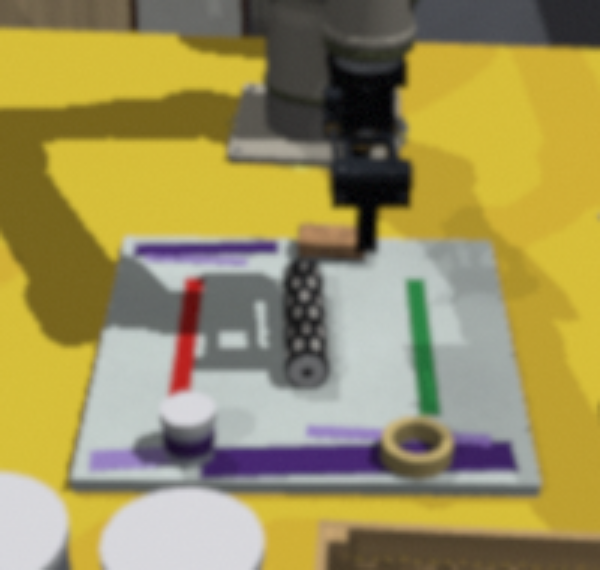

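The hand is on the green side of the roller, aligned with it. Descending.

```bash
python3 -m jog '[{"slide":[3,0,0],"roll":0.5},{"slide":[6,0,0],"roll":0.5},{"slide":[9,0,0],"roll":0.5},{"slide":[11.5,0,0],"roll":0.5},{"slide":[12.7,0,0],"roll":0.5}]'
python3 -m jog '[{"slide":[0.4,0,0],"roll":0}]'
python3 go.py .538 .049 .028 5.3
python3 - <<'E'
from h import *;import cv2
for n in('wrist','scene'):
    im=cv2.cvtColor(r.camera(n),cv2.COLOR_RGB2BGR);im=im if n=='wrist' else im[110:300,170:370]
    cv2.imwrite(f'pics/{n}3.png',im if n=='wrist' else cv2.resize(im,None,fx=3,fy=3))
E
```

```text
time: 2.38
ee_pos: [0.5337, 0.0708, 0.0293]
eef_rot: [0.476, 0.523, -0.479, 0.52]
ft_force: [-1.5, -0.5, 0.2]
width: 0.0873
time: 2.47
ee_pos: [0.5333, 0.0697, 0.0244]
eef_rot: [0.476, 0.523, -0.48, 0.519]
ft_force: [0.2, -0.1, -0.2]
width: 0.087
t 2.4667 pos [0.5333 0.0697 0.0244] yaw 4.93 F [ 0.22 -0.14 -0.19] w 0.087 toolx [-0.008 -0.    -1.   ]
slide cm [-0.37  0.29  2.11] roll -0.37
```

View pics/wrist3.png

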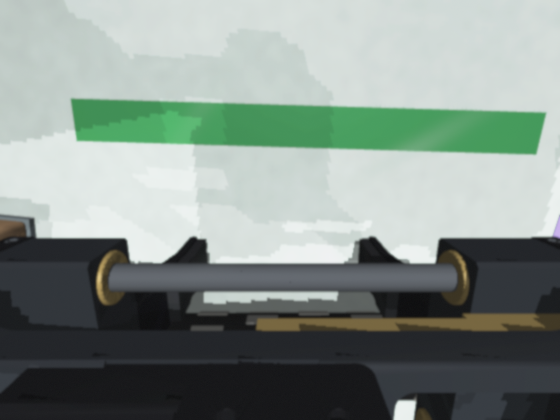

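View pics/scene3.png

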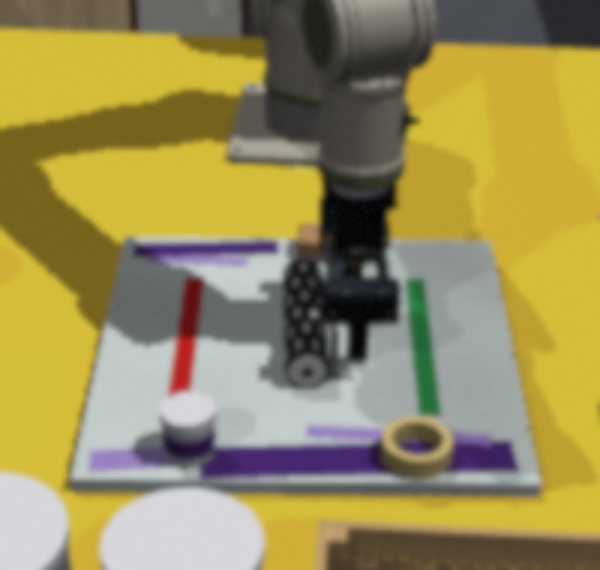

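Both fingers are low (z = 24 mm) beside the roller and clear of it. I'll push slowly, at about 40 mm/s.

```bash
python3 -m jog '[{"slide":[-0.1,0,0.33],"roll":0},{"slide":[-0.2,0,0.66],"roll":0},{"slide":[-0.2,0,1.0],"roll":0},{"slide":[-0.2,0,1.33],"roll":0},{"slide":[-0.2,0,1.66],"roll":0}]'
python3 -m jog '[{"slide":[0,0,0.4],"roll":0},{"slide":[0,0,0.75],"roll":0},{"slide":[0,0,1.1],"roll":0},{"slide":[0,0,1.45],"roll":0},{"slide":[0,0,1.8],"roll":0}]'
python3 -m jog '[{"slide":[0,0,0.4],"roll":0},{"slide":[0,0,0.75],"roll":0},{"slide":[0,0,1.1],"roll":0},{"slide":[0,0,1.45],"roll":0},{"slide":[0,0,1.8],"roll":0}]'
python3 go.py .546 -.076 .026 4
python3 - <<'E'
from h import *;import cv2
for n in('top','scene'):
    im=cv2.cvtColor(r.camera(n),cv2.COLOR_RGB2BGR);im=im[125:300,190:390] if n=='top' else im[110:300,170:370]
    cv2.imwrite(f'pics/{n}4.png',cv2.resize(im,None,fx=3,fy=3))
E
```

```text
time: 2.98
ee_pos: [0.5357, 0.0527, 0.0281]
eef_rot: [0.477, 0.522, -0.48, 0.519]
ft_force: [-0.1, 0.3, -0.7]
width: 0.0872
time: 3.4
ee_pos: [0.5372, 0.0344, 0.0281]
eef_rot: [0.477, 0.522, -0.48, 0.519]
ft_force: [0.3, -0.2, -0.3]
width: 0.0868
time: 3.82
ee_pos: [0.5388, 0.0161, 0.0281]
eef_rot: [0.477, 0.522, -0.48, 0.519]
ft_force: [0.5, -0.3, -0.4]
width: 0.0874
t 3.8167 pos [0.5388 0.0161 0.0281] yaw 4.9 F [ 0.48 -0.33 -0.4 ] w 0.087 toolx [-0.006 -0.    -1.   ]
slide cm [ 0.21 -0.07  9.24] roll 0.9
```

View pics/top4.png

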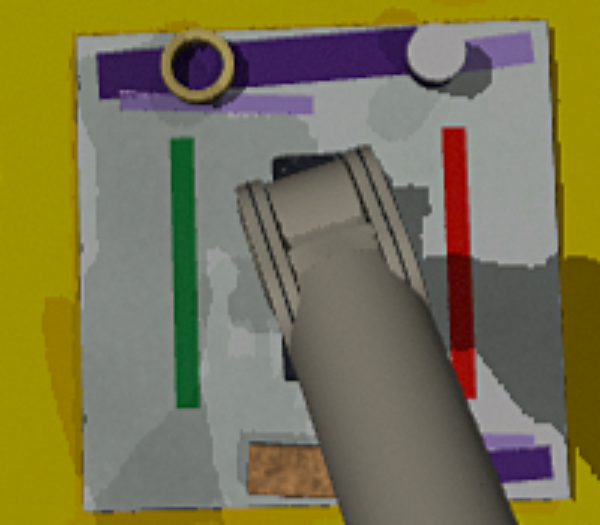

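View pics/scene4.png

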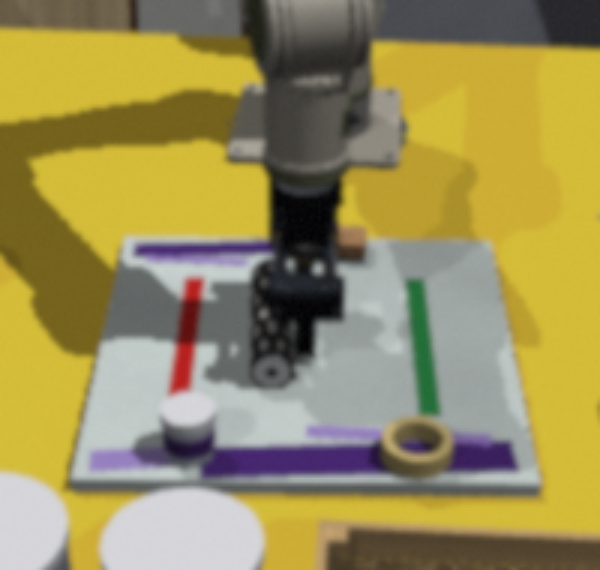

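The roller is rolling ahead of the fingers, near end face at scene crop (270,373). I'll measure the finger-to-roller gap from it.

```bash
cat > sc.py <<'E'
import sys
from h import *
# scene pixel of end face centre -> roller mid, assuming axis yaw
u,v,yaw=map(float,sys.argv[1:4])
e=px2w('scene',u,v,.0405);a=np.radians(yaw)
m=e-.09*np.array([np.cos(a),np.sin(a),0])
q=np.array([.5571,-.11,0]);b=np.radians(3.31);d=m-q
print('end',e.round(4),'mid',m.round(4),'rel x,y',d[0]*np.cos(b)+d[1]*np.sin(b),-d[0]*np.sin(b)+d[1]*np.cos(b))
E
python3 sc.py 260 234.3 5
python3 sc.py 272.1 233.3 5.3
```

```text
end [ 0.639  -0.0133  0.0405] mid [ 0.5493 -0.0211  0.0405] rel x,y -0.002611123129460208 0.089162499823545
end [0.6312 0.0228 0.0405] mid [0.5416 0.0145 0.0405] rel x,y -0.008309291445717976 0.12515046119516418
```

```bash
python3 -m jog '[{"slide":[0.1,0,0.4],"roll":0},{"slide":[0.1,0,0.75],"roll":0},{"slide":[0.1,0,1.1],"roll":0},{"slide":[0.1,0,1.45],"roll":0},{"slide":[0.1,0,1.8],"roll":0}]'
python3 -m jog '[{"slide":[0,0,0.4],"roll":0},{"slide":[0,0,0.75],"roll":0},{"slide":[0,0,1.1],"roll":0},{"slide":[0,0,1.45],"roll":0},{"slide":[0,0,1.8],"roll":0}]'
python3 -m jog '[{"slide":[0,0,0.4],"roll":0},{"slide":[0,0,0.75],"roll":0},{"slide":[0,0,1.1],"roll":0},{"slide":[0,0,1.45],"roll":0},{"slide":[0,0,1.8],"roll":0}]'
python3 go.py .546 -.076 .026 4
python3 - <<'E'
from h import *;import cv2
for n in('top','scene'):
    im=cv2.cvtColor(r.camera(n),cv2.COLOR_RGB2BGR);im=im[125:300,190:390] if n=='top' else im[180:280,200:330]
    cv2.imwrite(f'pics/{n}5.png',cv2.resize(im,None,fx=3 if n=='top' else 5,fy=3 if n=='top' else 5,interpolation=cv2.INTER_CUBIC))
E
```

```text
time: 4.33
ee_pos: [0.5404, -0.0027, 0.027]
eef_rot: [0.477, 0.522, -0.48, 0.519]
ft_force: [0.9, -0.2, 1.0]
width: 0.0867
time: 4.75
ee_pos: [0.5419, -0.021, 0.027]
eef_rot: [0.477, 0.522, -0.48, 0.519]
ft_force: [0.2, -0.3, 0.0]
width: 0.087
time: 5.17
ee_pos: [0.5435, -0.0392, 0.027]
eef_rot: [0.477, 0.522, -0.48, 0.519]
ft_force: [-0.4, -0.2, 0.5]
width: 0.087
t 5.1667 pos [ 0.5435 -0.0392  0.027 ] yaw 4.85 F [-0.42 -0.2   0.51] w 0.087 toolx [-0.006 -0.001 -1.   ]
slide cm [ 0.1  -0.06  3.68] roll 0.85
```

View pics/scene5.png

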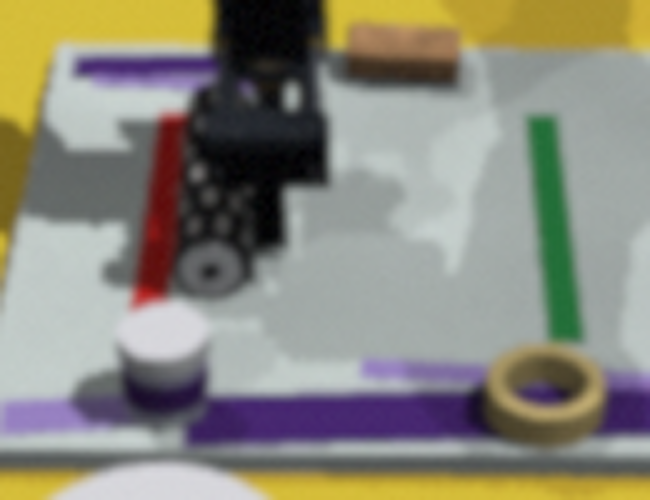

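View pics/top5.png

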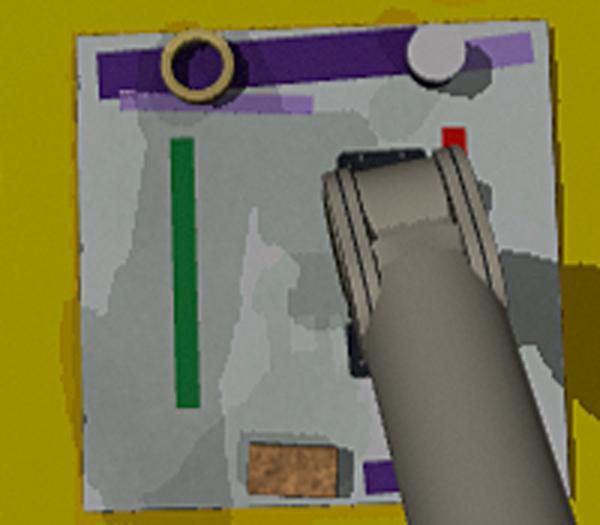

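```bash
python3 sc.py 241.7 233.7 5; python3 sc.py 241.7 233.7 4
```

```text
end [ 0.6402 -0.0686  0.0405] mid [ 0.5505 -0.0764  0.0405] rel x,y -0.004630384987650215 0.033878120219190413
end [ 0.6402 -0.0686  0.0405] mid [ 0.5504 -0.0749  0.0405] rel x,y -0.004663006753774588 0.0354485578291695
```

The fingers touch about 37.5 mm from the roller axis, and the roller is 34–35 mm from the line. I'll push 28 mm more, slowing towards the end, then check.

```bash
python3 -m jog '[{"slide":[0,0,0.4],"roll":0},{"slide":[0,0,0.75],"roll":0},{"slide":[0,0,1.1],"roll":0},{"slide":[0,0,1.4],"roll":0},{"slide":[0,0,1.7],"roll":0}]'
python3 -m jog '[{"slide":[0,0,0.35],"roll":0},{"slide":[0,0,0.6],"roll":0},{"slide":[0,0,0.8],"roll":0},{"slide":[0,0,1.0],"roll":0},{"slide":[0,0,1.1],"roll":0}]'
python3 -m jog '[{"slide":[0,0,0],"roll":0},{"slide":[0,0,0],"roll":0},{"slide":[0,0,0],"roll":0},{"slide":[0,0,0],"roll":0},{"slide":[0,0,0],"roll":0}]'
python3 go.py .546 -.076 .026 4
python3 - <<'E'
from h import *;import cv2
for n in('top','scene'):
    im=cv2.cvtColor(r.camera(n),cv2.COLOR_RGB2BGR);im=im[125:300,190:390] if n=='top' else im[180:280,200:330]
    cv2.imwrite(f'pics/{n}6.png',cv2.resize(im,None,fx=3 if n=='top' else 5,fy=3 if n=='top' else 5,interpolation=cv2.INTER_CUBIC))
E
```

```text
time: 5.68
ee_pos: [0.5449, -0.0571, 0.027]
eef_rot: [0.477, 0.522, -0.48, 0.519]
ft_force: [0.9, -0.2, -0.9]
width: 0.0869
time: 6.1
ee_pos: [0.5458, -0.0684, 0.027]
eef_rot: [0.477, 0.522, -0.481, 0.519]
ft_force: [0.8, 0.1, -0.9]
width: 0.0871
time: 6.52
ee_pos: [0.5458, -0.0682, 0.027]
eef_rot: [0.477, 0.522, -0.48, 0.519]
ft_force: [0.3, 0.6, -0.0]
width: 0.0872
t 6.5167 pos [ 0.5458 -0.0682  0.027 ] yaw 4.79 F [ 0.32  0.64 -0.  ] w 0.087 toolx [-0.006 -0.001 -1.   ]
slide cm [ 0.1  -0.05  0.78] roll 0.79
```

View pics/scene6.png

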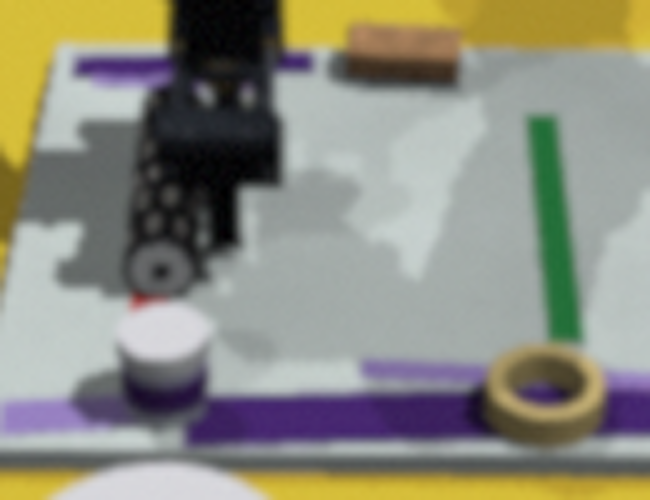

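The end face is at crop (160,270) and red shows in front of it at (150,300). I'll back off and up to look from the top.

```bash
python3 sc.py 231.7 233.7 4.8
python3 -m jog '[{"slide":[0,0,-1],"roll":0},{"slide":[0,0,-3],"roll":0},{"slide":[-1,0,-6],"roll":0},{"slide":[-4,0,-9.5],"roll":0},{"slide":[-7,0,-12],"roll":0}]'
python3 -m jog '[{"slide":[-1,0,-3.8],"roll":0},{"slide":[-1,0,-7.6],"roll":0},{"slide":[-1,0,-11.4],"roll":0},{"slide":[-1,0,-11.4],"roll":0},{"slide":[-1,0,-11.4],"roll":0}]'
python3 - <<'E'
from h import *;import cv2
im=cv2.cvtColor(r.camera('top'),cv2.COLOR_RGB2BGR)
cv2.imwrite('pics/top7.png',cv2.resize(im[155:275,300:400],None,fx=5,fy=5,interpolation=cv2.INTER_CUBIC))
cv2.imwrite('pics/full7.png',im)
im=cv2.cvtColor(r.camera('scene'),cv2.COLOR_RGB2BGR)
cv2.imwrite('pics/scene7.png',cv2.resize(im[180:280,190:320],None,fx=5,fy=5,interpolation=cv2.INTER_CUBIC))
E
```

```text
end [ 0.6425 -0.0986  0.0405] mid [ 0.5528 -0.1062  0.0405] rel x,y -0.0040907894504856055 0.004065508044575002
time: 7.03
ee_pos: [0.5344, 0.053, 0.095]
eef_rot: [0.476, 0.523, -0.481, 0.518]
ft_force: [1.5, 0.3, 1.5]
width: 0.087
time: 7.45
ee_pos: [0.5237, 0.1701, 0.1053]
eef_rot: [0.475, 0.525, -0.479, 0.519]
ft_force: [-0.3, -0.9, -0.1]
width: 0.087
```

View pics/top7.png

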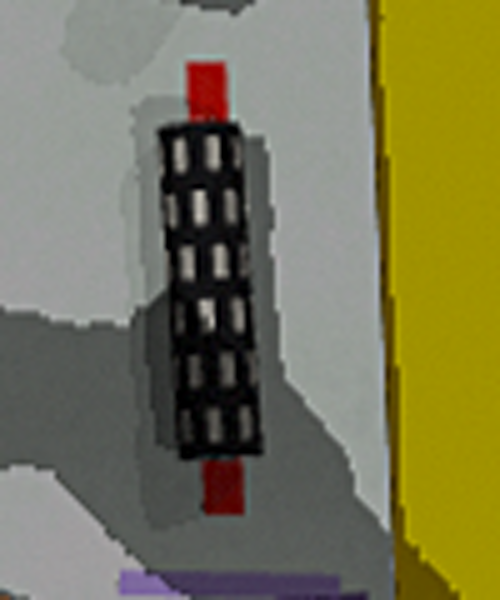

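View pics/scene7.png

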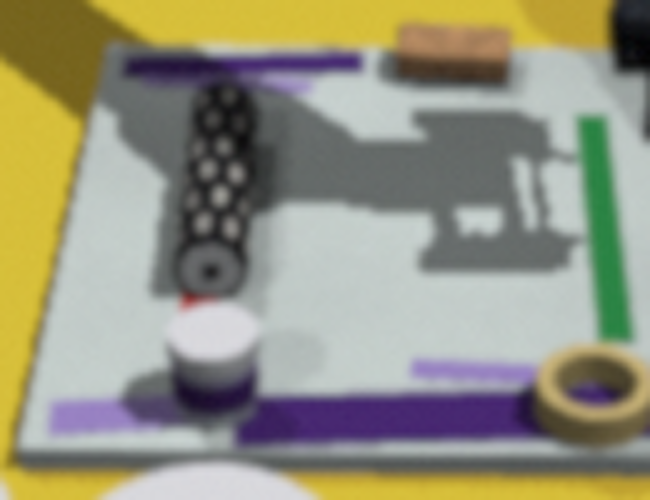

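```bash
python3 - <<'E'
from h import *
c=lambda x,y,z:px2w('top',300+x/5-.4,155+y/5-.4,z)
Q=[c(x,y,.018) for x,y in[(187,63),(227,62),(244,514),(206,516)]];q=np.mean(Q,0)
b=(Q[0]+Q[1]-Q[2]-Q[3])/2;u=b/np.linalg.norm(b);n=np.array([-u[1],u[0],0])
for z in(.0405,.045,.05):
    P=[c(x,y,z) for x,y in[(159,128),(240,122),(262,455),(181,460)]]
    a=(P[0]+P[1]-P[2]-P[3])/2;d=np.mean(P,0)-q
    print(z,np.linalg.norm(a),np.degrees(np.arctan2(a[1],a[0])-np.arctan2(b[1],b[0])),'rel',d@u,d@n)
print(q)
E
python3 sc.py $(python3 -c "print(190+210/5-.4,180+270/5-.4)") 4.8
python3 - <<'E'
from bench import r;s=r.read_state();print(s['time'],s['ee_pos'])
E
```

```text
0.0405 0.1806093909206716 1.5118255480797114 rel -0.0035128757260650314 0.005297831739316692
0.045 0.18000841125655584 1.5118255480797185 rel -0.003862446011247749 0.005739883760172669
0.05 0.17934065607420488 1.5118255480797185 rel -0.004250857439228485 0.006231052672234845
[ 0.55687748 -0.11026688  0.018     ]
end [ 0.642  -0.099   0.0405] mid [ 0.5523 -0.1065  0.0405] rel x,y -0.004589258097998981 0.003724451936679497
7.55 [0.52465574 0.16613697 0.10482914]
```

Both views agree: 4–6 mm short on the green side, 1.5° out, lengthwise −4 mm, tape showing at both ends. That's inside tolerance but thin, so I'll make one gentle nudge of about 4.5 mm. The roller stopped in contact with the fingers at TCP y = −0.0684, so the target is y ≈ −0.073.

```bash
python3 go.py .541 .0 .1 4.8
python3 -m jog '[{"slide":[0,0,4],"roll":0},{"slide":[0,0,8],"roll":0},{"slide":[0,0,12],"roll":0},{"slide":[0,0,15],"roll":0},{"slide":[0,0,16.5],"roll":0}]'
python3 go.py .541 -.02 .027 4.8
```

```text
t 7.55 pos [0.5247 0.1661 0.1048] yaw 4.84 F [ 0.39 -2.09  0.13] w 0.087 toolx [-0.01  -0.001 -1.   ]
slide cm [ 0.48  0.23 16.69] roll 0.04
time: 7.97
ee_pos: [0.5384, -0.0054, 0.1045]
eef_rot: [0.477, 0.521, -0.484, 0.517]
ft_force: [0.7, 0.2, -0.3]
width: 0.0866
t 7.9667 pos [ 0.5384 -0.0054  0.1045] yaw 4.38 F [ 0.72  0.21 -0.27] w 0.087 toolx [-0.011 -0.003 -1.   ]
slide cm [7.75 0.23 1.45] roll -0.42
```

```bash
python3 -m jog '[{"slide":[2,0,0],"roll":0},{"slide":[4,0,0],"roll":0},{"slide":[6,0,0],"roll":0},{"slide":[7.2,0,0],"roll":0},{"slide":[7.7,0,0],"roll":0}]'
python3 -m jog '[{"slide":[0,0,0],"roll":0},{"slide":[0,0,0],"roll":0}]'
python3 go.py .5458 -.0727 .027 4.4
```

```text
time: 8.38
ee_pos: [0.5363, -0.007, 0.0256]
eef_rot: [0.477, 0.521, -0.485, 0.515]
ft_force: [-0.3, 0.3, 0.8]
width: 0.0873
time: 8.55
ee_pos: [0.5363, -0.0075, 0.0258]
eef_rot: [0.477, 0.521, -0.486, 0.515]
ft_force: [0.3, -0.5, 0.1]
width: 0.0867
t 8.55 pos [ 0.5363 -0.0075  0.0258] yaw 4.22 F [ 0.31 -0.5   0.06] w 0.087 toolx [-0.014 -0.004 -1.   ]
slide cm [-0.11  0.47  6.57] roll -0.18
```

```bash
python3 -m jog '[{"slide":[-0.1,0.1,1],"roll":0},{"slide":[-0.1,0.2,2],"roll":0},{"slide":[-0.1,0.4,3],"roll":0},{"slide":[-0.1,0.5,4],"roll":0},{"slide":[-0.1,0.5,4.8],"roll":0}]'
python3 -m jog '[{"slide":[0,0,0.2],"roll":0},{"slide":[0,0,0.4],"roll":0},{"slide":[0,0,0.6],"roll":0},{"slide":[0,0,0.8],"roll":0},{"slide":[0,0,1.0],"roll":0}]'
python3 go.py .5458 -.0727 .027 4.2
```

```text
time: 8.97
ee_pos: [0.5453, -0.057, 0.0272]
eef_rot: [0.477, 0.52, -0.486, 0.515]
ft_force: [-0.1, -1.2, -0.4]
width: 0.0864
time: 9.38
ee_pos: [0.546, -0.0667, 0.0272]
eef_rot: [0.477, 0.52, -0.486, 0.515]
ft_force: [0.3, 0.6, -0.4]
width: 0.087
t 9.3833 pos [ 0.546  -0.0667  0.0272] yaw 4.18 F [ 0.25  0.57 -0.39] w 0.087 toolx [-0.014 -0.004 -1.   ]
slide cm [ 0.02 -0.06  0.6 ] roll -0.02
```

```bash
python3 -m jog '[{"slide":[0,0,0.2],"roll":0},{"slide":[0,0,0.35],"roll":0},{"slide":[0,0,0.5],"roll":0},{"slide":[0,0,0.6],"roll":0},{"slide":[0,0,0.6],"roll":0}]'
python3 go.py .5458 -.0727 .027 4.2
python3 -m jog '[{"slide":[0,0,0],"roll":0},{"slide":[0,0,-1],"roll":0},{"slide":[0,0,-3],"roll":0},{"slide":[-1,0,-6],"roll":0},{"slide":[-4,0,-9.5],"roll":0}]'
python3 -m jog '[{"slide":[-3,0,-2.5],"roll":0},{"slide":[-5,0,-6],"roll":0},{"slide":[-5,0,-10],"roll":0},{"slide":[-5,0,-14],"roll":0},{"slide":[-5,0,-14],"roll":0}]'
python3 - <<'E'
from h import *;import cv2
im=cv2.cvtColor(r.camera('top'),cv2.COLOR_RGB2BGR)
cv2.imwrite('pics/top8.png',cv2.resize(im[155:275,300:400],None,fx=5,fy=5,interpolation=cv2.INTER_CUBIC))
cv2.imwrite('pics/full8.png',im)
im=cv2.cvtColor(r.camera('scene'),cv2.COLOR_RGB2BGR)
cv2.imwrite('pics/scene8.png',cv2.resize(im[180:280,190:320],None,fx=5,fy=5,interpolation=cv2.INTER_CUBIC))
E
```

```text
time: 9.8
ee_pos: [0.5465, -0.0729, 0.0272]
eef_rot: [0.477, 0.52, -0.486, 0.515]
ft_force: [1.2, -0.1, -0.1]
width: 0.0868
t 9.8 pos [ 0.5465 -0.0729  0.0272] yaw 4.17 F [ 1.21 -0.05 -0.13] w 0.087 toolx [-0.014 -0.004 -1.   ]
slide cm [ 0.02 -0.06 -0.03] roll -0.03
time: 10.22
ee_pos: [0.5377, 0.0193, 0.0614]
eef_rot: [0.476, 0.522, -0.488, 0.513]
ft_force: [1.1, 0.2, -0.5]
width: 0.0868
time: 10.63
ee_pos: [0.5262, 0.1695, 0.1123]
eef_rot: [0.475, 0.525, -0.483, 0.515]
ft_force: [-1.1, 0.9, 0.2]
width: 0.0869
```

View pics/top8.png

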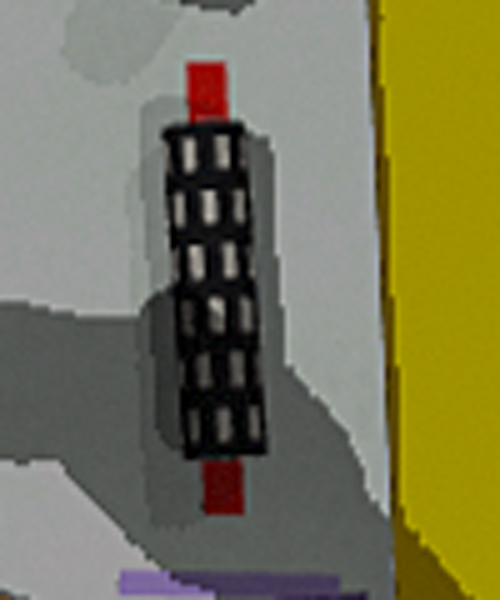

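View pics/scene8.png

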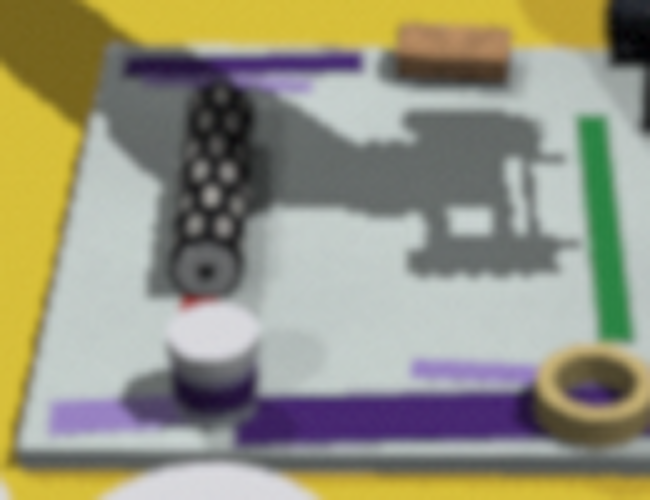

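View pics/full8.png

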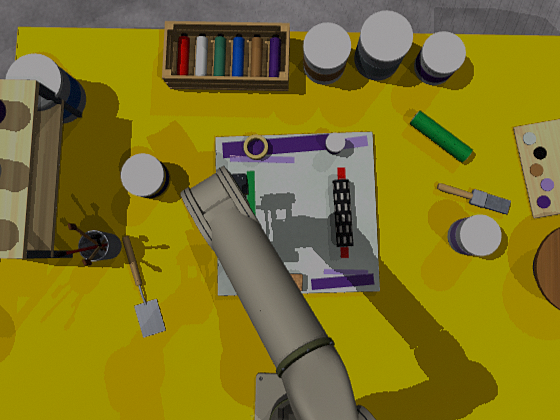

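```bash
python3 - <<'E'
from h import *
c=lambda x,y,z:px2w('top',300+x/5-.4,155+y/5-.4,z)
Q=[c(x,y,.018) for x,y in[(187,63),(227,62),(244,514),(206,516)]];q=np.mean(Q,0)
b=(Q[0]+Q[1]-Q[2]-Q[3])/2;u=b/np.linalg.norm(b);n=np.array([-u[1],u[0],0])
P=[c(x,y,.0405) for x,y in[(165,128),(244,123),(267,452),(186,458)]]
a=(P[0]+P[1]-P[2]-P[3])/2;d=np.mean(P,0)-q
print(np.degrees(np.arctan2(a[1],a[0])-np.arctan2(b[1],b[0])),'rel',d@u,d@n)
# symbolic check: expected pixel of roller mid if centred, from both cams
for nm in('top','scene'):
    k=r.camera_info(nm)
    for p in(q+[0,0,.0225],q+.09*u+[0,0,.0225]):
        w=k['intrinsics']@(np.array(k['R'])@p+k['t']);print(nm,w[:2]/w[2])
E
python3 sc.py $(python3 -c "print(190+205/5-.4,180+269/5-.4)") 4.3
```

```text
1.5353943553701028 rel -0.003062492632468184 0.0025817454372178946
top [343.59607056 211.28951229]
top [342.27984253 178.33160394]
scene [231.74656974 217.45901967]
scene [229.31694071 234.44675671]
end [ 0.6412 -0.1022  0.0405] mid [ 0.5515 -0.1089  0.0405] rel x,y -0.005560159041086317 0.0014158305680094286
```

The roller is now within about 1.4–2.6 mm of the centre line, 1.5° out. Before handing in I'll check that it's still and that nothing else has moved.

```bash
python3 -m jog '[{"slide":[-2,0,0],"roll":0},{"slide":[-4,0,0],"roll":0},{"slide":[-4,0,0],"roll":0},{"slide":[-4,0,0],"roll":0},{"slide":[-4,0,0],"roll":0}]'
python3 - <<'E'
from h import *;import cv2
im=cv2.cvtColor(r.camera('top'),cv2.COLOR_RGB2BGR);a=cv2.imread('pics/top0.png');b=cv2.imread('pics/full8.png')
print('roller area diff',cv2.absdiff(im,b)[165:260,325:360].mean(),cv2.absdiff(im,b)[165:260,325:360].max())
for n,(x,y,w,h) in dict(tape=(240,132,32,30),jar=(322,130,30,26),tubY=(118,150,50,48),pot=(78,228,42,40),brush=(434,180,78,36),tubW=(448,212,55,48),scraper=(120,235,48,102),block=(270,270,40,22)).items():
    res=cv2.matchTemplate(im[y-8:y+h+8,x-8:x+w+8],a[y:y+h,x:x+w],cv2.TM_CCOEFF_NORMED);_,s,_,l=cv2.minMaxLoc(res);print(n,round(s,3),l[0]-8,l[1]-8)
im=cv2.cvtColor(r.camera('scene'),cv2.COLOR_RGB2BGR)
cv2.imwrite('pics/scene9.png',im)
E
```

```text
time: 11.15
ee_pos: [0.5283, 0.1611, 0.1505]
eef_rot: [0.475, 0.522, -0.487, 0.514]
ft_force: [-1.0, -0.0, 0.5]
width: 0.0871
roller area diff 4.539248120300752 92
tape 0.999 0 0
jar 0.999 0 0
tubY 0.998 0 0
pot 0.994 0 0
brush 0.999 0 0
tubW 0.994 0 0
scraper 0.997 0 0
block 0.592 0 0
```

View pics/scene9.png

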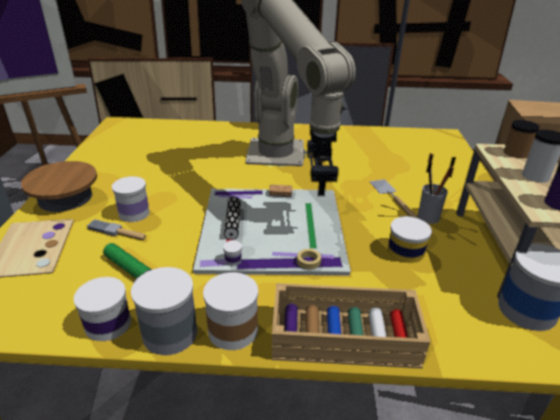

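The hand is well clear and the cork block at (280,189) hasn't moved; its low score comes from the arm covering part of it. The difference around the roller could be the arm's shadow or slow drift, so I'll check that.

Run:
```python
from h import *;import cv2
b=cv2.imread('pics/full8.png');im=cv2.cvtColor(r.camera('top'),cv2.COLOR_RGB2BGR)
up=lambda i:cv2.resize(i,None,fx=5,fy=5,interpolation=cv2.INTER_CUBIC)
R=cv2.matchTemplate(up(im[170:255,323:363]),up(b[176:250,331:356]),cv2.TM_CCOEFF_NORMED);print(cv2.minMaxLoc(R),'still = (40,30)')
```

```text
(0.030549168586730957, 0.9743667840957642, (0, 49), (40, 30)) still = (40,30)
```

```bash
python3 -c "
from bench import r
print(r.close_job())"
```

```text
the job is handed in; nothing more can be done
None
```

The black roller is on the red tape, and the job was handed in at about 11 s; no verdict was reported. I pushed it from the green side with both open fingertips at about 40 mm/s, backed off to look, then nudged it about 4 mm further. I never grasped or lifted it.

**Last position checks:**

| Check | Top view | Scene view | Limit |
|---|---|---|---|
| Off the red centre line | 2.6 mm | 1.4 mm | 8 mm |
| Off the tape's middle, lengthwise | −3 mm | −6 mm | 35 mm |
| Angle to the tape | 1.5° | not measured | 5.7° |

- **Tape showing:** red tape shows past both ends in the top view. The two views disagree by 1 mm across and 3 mm along, about the calibration accuracy.
- **Stillness:** the picture difference around the roller was not zero. An enlarged match showed no shift, so I took it to be the arm's shadow.
- **Other things:** seven of the eight showed no pixel shift. The sanding block matched poorly (0.59) because the arm partly hid it; it showed no shift and looks in place in the scene view.
- **Hand:** it finished about 15 cm up on the far side of the green line, touching nothing.

One move was refused early on because I left out "roll"; it moved nothing and I sent it again.

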